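# Check the bore of a turned blank with the probe rod

### The arm

A 6-joint arm with a two-finger parallel gripper is mounted at the origin on the work surface. World frame = base frame: x ahead of the robot, y to its left, z up, the work surface at z = 0. Lengths are in mm, angles in rad, forces in N, time in s.
With the tool pointing down it reaches from about 400 to 925 mm from the base axis. Payload 12.5 kg.
Tool frame: the origin (TCP) lies midway between the tips of the shut fingers; the grasp point (between the pads) lies 19 mm behind it (env.pinch_z is the z of the grasp point in the tool frame, in mm); z points along the fingers, y is the line along which they close (so a half turn about z gives the same grasp; the last joint's range is limited). The gripper opens to 95 mm and grips with 3 to 60 N. Pads are 20 mm wide; open, the fingers measure 119 mm over their backs; the gripper's body (75 mm by 180 mm) begins 59 mm behind the grasp point.
Start: joints at [1.019, 0.491, 1.559, -0, 1.092, -0.106], TCP at [269.474, 563.942, 214.661] pointing down, gripper open.
Joint ranges: [-3.1, 3.1], [-0.84, 2.19], [0.05, 2.79], [-1.13, 4.28], [0.06, 2.93], [-2.69, 2.69]. Speed limits (rad/s): [2.22, 2.22, 2.79, 3.14, 3.14, 3.14].

### API

Orientations are given as [roll, pitch, yaw] about the fixed x, y, z axes, in that order (R = Rz(yaw) Ry(pitch) Rx(roll)).
In Python, from cell import env, eyes gives the robot as it stands.
- The arm moves only by the shell command python3 -m inch 'ROWS'. ROWS is JSON, a list of rows, each a list of 3 entries, a list of its own where there are three numbers: the shift along the tool's x, y, z in units of 60 mm (1.0 is 60 mm), then the turn about the tool's z in units of 5 degrees (1.0 is 5 degrees), then the closure, from -1 (fully open) to 1 (shut). In form: [[[tx, ty, tz], turn, claw], ...]. A call has exactly 10 rows; each row shifts and turns the commanded pose from where the row before left it, along the tool's axes as they then stand; what a row does not reach is not made up. A row lasts 1/8 s, in which the tool goes at most 62.5 mm and 10.7 degrees, less where a joint would pass 70% of its speed; a pose out of reach is approached as far as the arm can. A call is refused whole if a number of a shift passes 1 or a number of a turn 1, either way. A call with a gripper value outside its range is refused whole. The fingers move at their own pace and stop on an object; the grip force is fixed at half the most. Time passes only in rows, so rows that do not move let the fingers close, or fill a call up. It gives the time, the measured TCP pose, the force, the opening and the grip force at its end, in the units of the state.
- env.state(): the state, without advancing time (a new reading comes with each control period).
- eyes.read_camera(name): name is "side" or "top" or "wrist"; returns a dict with "pixels" (420x560x3 uint8, red, green, blue), "fx", "fy", "cx", "cy" (pixels), "distortion" ([k1, k2, p1, p2, k3] as OpenCV has them; the pictures are not rectified), "extrinsics" (4x4, takes a point from world to camera coordinates). Camera axes: x right, y down, z forward; pixel columns grow to the right and rows downward; lengths in mm; the calibration is good to about 2 mm. A picture is of the moment at which its call begins. There is no depth.
- env.job_done(): hands the job in; it is judged then, once.
Trained networks look in a picture, given as the dict that the camera call returned (one of the last four; its "shot" number tells which), for a name from the list of things; names that differ only in an ending like _2 or _b are one class to them, and where a whole thing is asked for, a point or a joint stands for the part that bears it (a point fixed in the world has none). Each returns a list of dicts, best first, with "score" (0 to 1); they miss things now and then, are a little off and sometimes report something else, mostly with a low value. They report only what shows in the picture. A call takes as long as a camera call. They do not tell look-alikes from the thing itself.
- eyes.boxes_of(name, picture): "centre" ([row, column] in pixels, amid what is visible of it).
- eyes.cut_out(name, picture): "mask" (420x560 bool, what is visible of it) and "centre" ([row, column] in pixels, amid what is visible of it).
- eyes.spot_point(name, picture): "centre" ([row, column] in pixels: a listed point, or the origin of a listed thing).
The state is a dict: "t": time; "joints": joint angles; "qvel": joint speeds; "tau": joint torques, N m; "eef_pos": TCP position; "tcp_rot": TCP orientation; "ft_force": force on the tool from outside, world axes, zero at the start; "moment": the same for the moment, N m; "opening": opening from 0.0 (shut) to 1.0 (fully open); "grip_force": force on a finger pad.
Only numpy, scipy, OpenCV 4.12 (cv2) and the standard library are available. Lean on these libraries where they do the work, as an engineer would, in place of code of your own. Each camera call takes 0.05 s, during which the arm holds its last target. There are 200 camera calls.

### The job

Push the jig's guide carriage fully home over the bored wooden blank, then turn its lock lever all the way to lock it. Then take the probe rod (the tool in the rack with the plain straight handle), lower it upright through the guide bush until its tip is about halfway down the blank's bore, never touching the bush, the blank or any other part of the jig with it, and finish while still holding it there, still and centred in the guide. Leave the other tools and everything else on the bench where they are.

Things in the scene. Friction and masses are not known exactly. Their poses are not given: they have to be found in the camera images.
- jig: the fixed bore-checking jig: a grey base plate 170 x 240 mm, 15 mm thick, bolted down; origin at the centre of its underside on the bench, z up. A straight rail runs along its y axis at jig x = -50 mm (top 87 mm above the bench). On the +x side of the rail the bored wooden blank stands fixed on the base. A carriage with the guide rides on the rail
- carriage (a joint): position of the carriage along the rail, m: it slides along the jig's -y direction as the value grows, 0 at one stop, 0.110 fully home at the other stop, where the guide stands exactly over the blank's bore. It is stiff (about 4 N friction) and stays where it is left
- push_post (a point): centre of the top of the upright steel post on the carriage, to grip or push it by: 18 mm across, 42 mm tall above the carriage's top face (which is 111 mm above the bench). Moves with the carriage; it stands over the rail, 85 mm from the guide's axis in jig -x and 30 mm in jig +y
- lever (a joint): angle of the carriage's lock lever, rad, about a vertical axis: 0 free (lever sticks out squarely across the rail, to the jig's -x), 1.57 locked at its stop (lever lies along the rail, pointing to the jig's -y). Turns counter-clockwise seen from above as it locks. Stiff (about 1.2 N at the pin), stays where it is left
- lever_pin (a point): centre of the top of the black upright grip pin at the lever's free end: 14 mm across, 38 mm tall, 65 mm from the lever's pivot; it spins freely on its own axis; its top is 162 mm above the bench. Moves with the lever
- lever_pivot (a point): the lever's pivot axis on the carriage, 124 mm above the bench (top of the 22 mm hub). Moves with the carriage
- guide (a point): centre of the top mouth of the steel guide bush on the carriage, 111 mm above the bench; its axis is vertical. The bush is 38 mm outside, its straight open bore 24 mm, 28 mm deep. Moves with the carriage
- blank_rim (a point): centre of the mouth of the bore in the fixed wooden blank, 75 mm above the bench. The blank is turned wood, at most 66 mm across; its bore is vertical, at least 32 mm wide and 48 mm deep (floor 27 mm above the bench)
- rack: the fixed plywood tool rack, 90 x 210 mm, top board's upper face 112 mm above the bench; origin at the centre of its underside, z up. Three holes (13 mm) in the 14 mm top board in a row along its y axis at -70, 0 and +70 mm; a hand tool hangs upright in each, its handle's underside resting on the top board. Which tool is in which hole varies
- probe: the probe rod, hanging upright in the rack: a straight steel rod 8 mm thick and 90 mm long below a plain straight cylindrical wooden handle 20 mm thick and 50 mm tall (told from its neighbours by that straight handle; theirs are a ball and a cone). About 90 g (varies). Origin at the rod's tip, on the axis; z runs up the axis to the handle (handle from z = 90 to 140 mm)
- probe_tip (a point): the lower end of the probe's rod, on its axis
- probe_mid (a point): the point on the probe's axis 47 mm above its tip
- awl: an awl standing in the rack, told by its round ball handle (36 mm); origin on its axis 30 mm below its steel end, 90 mm below the collar that rests on the rack
- scriber: a scriber standing in the rack, told by its conical wooden handle, 32 mm wide below and 14 mm at the top; origin on its axis 90 mm below the handle's underside
- tin: a closed aluminium wax tin, 54 mm across, 45 mm high; origin at the centre of its underside
- sanding_block: a cork sanding block 50 x 90 x 30 mm; origin at the centre of its underside
- bowl: a small dark turned bowl, 100 mm across, 45 mm high; origin at the centre of its underside
- glue: a white glue bottle, 56 mm across, 150 mm high; origin at the centre of its underside
- offcut: a wooden offcut 90 x 50 x 50 mm; origin at the centre of its underside
- gouge: a turning gouge lying down, about 280 mm long, 28 mm thick; origin at the ferrule between handle and blade, at bench level
Mind the look-alikes: they are no part of the job. Leave any purple look-alike of the probe alone.

How it is judged:
By the outcome, as a careful person would: the job done as asked, in the order asked, and still so for the second after the job is handed in, while the arm keeps its last pose, push and grip.
It also fails if it takes over 67 s, if anything falls off the work surface, if the arm or the gripper's body presses on something with over 40 N, if the wrist force passes 120 N, or if a joint passes its speed limit or range.

## Working session

There is one attempt and no reset: what is moved stays moved. The work goes in short steps, Python scripts to look and compute and a shell command to move; the robot and the scene stay as the last step left them, time stands still between calls to the robot, and variables do not carry over. Pictures are saved under pics/ and viewed, at most 10 in all, crops included, and the job is handed in when it is done.

```bash
ls; mkdir -p pics; cat > h.py <<'E'
import numpy as np, cv2
from cell import env, eyes
def cam(p):
    K=np.array([[p['fx'],0,p['cx']],[0,p['fy'],p['cy']],[0,0,1.]]); return K,np.array(p['distortion'],float),np.array(p['extrinsics'])
def ray(p,rc):
    K,d,E=cam(p); u=cv2.undistortPoints(np.array([[[rc[1],rc[0]]]],float),K,d)[0,0]
    R,t=E[:3,:3],E[:3,3]; v=R.T@np.array([u[0],u[1],1]); return -R.T@t, v/np.linalg.norm(v)
def atz(p,rc,z):
    o,v=ray(p,rc); return o+v*(z-o[2])/v[2]
def tri(rs):
    A=0;b=0
    for o,v in rs:
        M=np.eye(3)-np.outer(v,v); A=A+M; b=b+M@o
    x=np.linalg.solve(A,b); return x,max(np.linalg.norm((np.eye(3)-np.outer(v,v))@(x-o)) for o,v in rs)
def proj(p,X):
    K,d,E=cam(p); r=cv2.Rodrigues(E[:3,:3])[0]; q=cv2.projectPoints(np.array(X,float).reshape(-1,1,3),r,E[:3,3],K,d)[0][:,0]; return q[:,::-1]
def save(p,n): cv2.imwrite('pics/'+n,p['pixels'][:,:,::-1])
E
python3 - <<'E'
from h import *
s=env.state();print(s['eef_pos'],s['tcp_rot'],s['opening'],env.pinch_z)
P={n:eyes.read_camera(n) for n in('side','top','wrist')}
for n in P: save(P[n],n+'0.png'); print(n,ray(P[n],(210,280)))
for o in ['push_post','lever_pin','lever_pivot','guide','blank_rim','probe','probe_tip','probe_mid','awl','scriber','rack','jig']:
    for n in P:
        print(o,n,[(np.round(c['centre']).tolist(),round(c['score'],2)) for c in eyes.spot_point(o,P[n])[:3]])
E
```

```text
pics
[269.34339569 563.69889468 214.07271038] [-3.14043215e+00 -1.11793838e-04  2.69575538e+00] 1.00321273863459 -18.8
side (array([ -6.69804036, 959.44538247, 906.62729658]), array([ 0.4474289 , -0.69874591, -0.55817697]))
top (array([ 540.31006242,   24.95522003, 1201.20940838]), array([ 0.08494127, -0.01039742, -0.99633171]))
wrist (array([208.68435984, 592.02548952, 384.78836579]), array([ 0.21013926, -0.0959641 , -0.97295035]))
push_post side []
push_post top [([241.0, 310.0], 0.57)]
push_post wrist []
lever_pin side []
lever_pin top [([275.0, 332.0], 0.75), ([178.0, 212.0], 0.43)]
lever_pin wrist []
lever_pivot side []
lever_pivot top [([251.0, 214.0], 0.64)]
lever_pivot wrist []
guide side [([378.0, 162.0], 0.6)]
guide top [([214.0, 328.0], 0.84), ([179.0, 214.0], 0.43)]
guide wrist []
blank_rim side []
blank_rim top [([220.0, 358.0], 0.87)]
blank_rim wrist []
probe side [([360.0, 194.0], 0.58)]
probe top [([206.0, 445.0], 0.62), ([239.0, 135.0], 0.43), ([179.0, 213.0], 0.22)]
probe wrist []
probe_tip side [([361.0, 193.0], 0.61)]
probe_tip top [([242.0, 134.0], 0.6), ([211.0, 174.0], 0.4)]
probe_tip wrist []
probe_mid side [([347.0, 193.0], 0.81), ([300.0, 198.0], 0.66), ([315.0, 217.0], 0.6)]
probe_mid top [([209.0, 169.0], 0.5), ([242.0, 128.0], 0.44), ([178.0, 211.0], 0.42)]
probe_mid wrist []
awl side []
awl top [([244.0, 189.0], 0.64), ([274.0, 332.0], 0.37)]
awl wrist []
scriber side [([320.0, 243.0], 0.65)]
scriber top [([251.0, 211.0], 0.43), ([241.0, 311.0], 0.3)]
scriber wrist []
rack side [([320.0, 248.0], 0.58)]
rack top [([243.0, 190.0], 0.85), ([224.0, 112.0], 0.57)]
rack wrist []
jig side [([224.0, 314.0], 0.4)]
jig top [([228.0, 336.0], 0.81), ([225.0, 108.0], 0.19)]
jig wrist []
```

```bash
python3 - <<'E'
import cv2,numpy as np
a=cv2.imread('pics/side0.png');b=cv2.imread('pics/top0.png')
cv2.imwrite('pics/s.png',cv2.resize(a,(784,588)));cv2.imwrite('pics/t.png',cv2.resize(b,(784,588)))
E
```

```text
(no output)
```

View pics/s.png

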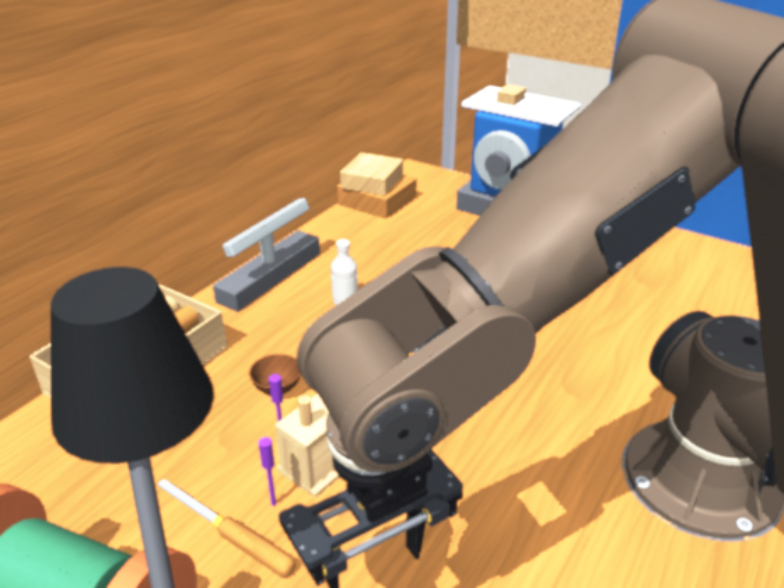

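View pics/t.png

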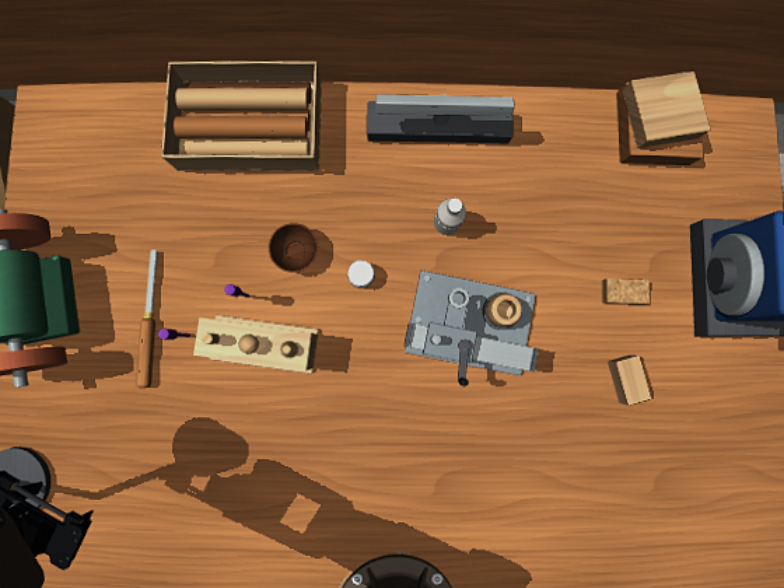

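Side view: the arm hides the jig and most of the rack. Two purple look-alikes stand at about (275,390) and (266,455) in the enlarged picture.
Top view: the jig is at (475,322) with its carriage at the left end of the rail, and the lever pin is at (463,380). The rack is at (255,345) with tools at (210,338), (248,344) (the ball, so the awl) and (290,348). The purple look-alikes are at (232,290) and (168,334).

```bash
python3 - <<'E'
from h import *
p=eyes.read_camera('top')
Z=dict(guide=111,blank_rim=75,push_post=153,lever_pin=162,lever_pivot=124)
for o,z in Z.items():
    for c in eyes.spot_point(o,p)[:2]: print(o,np.round(c['centre']),round(c['score'],2),np.round(atz(p,c['centre'],z)))
for n,rc in dict(left=(241,150),ball=(246,177),right=(249,207)).items(): print(n,np.round(atz(p,rc,160)))
for o in('jig','rack'):
    for c in eyes.cut_out(o,p)[:1]:
        m=c['mask'].astype(np.uint8); r=cv2.minAreaRect(cv2.findNonZero(m)); b=cv2.boxPoints(r); print(o,c['score'],[np.round(atz(p,(y,x),112 if o=='rack' else 15)).tolist() for x,y in b])
E
```

```text
guide [213. 329.] 0.81 [ 626. -115.  111.]
blank_rim [220. 360.] 0.89 [ 612. -202.   75.]
push_post [243. 312.] 0.91 [548. -66. 153.]
push_post [250. 213.] 0.61 [529. 179. 153.]
lever_pin [274. 329.] 0.75 [ 472. -108.  162.]
lever_pivot [245. 331.] 0.68 [ 543. -117.  124.]
left [549. 334. 160.]
ball [538. 266. 160.]
right [531. 192. 160.]
jig 0.73 [[490.0, 1.0, 15.0], [696.0, -42.0, 15.0], [642.0, -308.0, 15.0], [435.0, -261.0, 15.0]]
rack 0.75 [[515.0, 378.0, 112.0], [596.0, 370.0, 112.0], [567.0, 149.0, 112.0], [487.0, 159.0, 112.0]]
```

```bash
cat >> h.py <<'E'
def plan(target,yaw_deg,n):
    """rows for n steps of straight world motion to the target TCP"""
    s=env.state(); p=np.array(s['eef_pos']); y=s['tcp_rot'][2]; d=(np.array(target)-p)/n; dy=((np.deg2rad(yaw_deg)-y+np.pi)%(2*np.pi)-np.pi)/n
    print('now',np.round(p,1),round(np.rad2deg(y),1))
    out=[]
    for i in range(n):
        a=y+i*dy
        out.append([[round(float(v)/60,2) for v in (np.cos(a)*d[0]+np.sin(a)*d[1],np.sin(a)*d[0]-np.cos(a)*d[1],-d[2])],round(-np.rad2deg(dy)/5,2)])
    print(out)
E
python3 -c "
from h import *
plan((510,340,290),104.5,10)"
```

```text
now [269.5 563.9 214.6] 154.5
[[[-0.52, -0.16, -0.13], np.float64(1.0)], [[-0.53, -0.12, -0.13], np.float64(1.0)], [[-0.54, -0.07, -0.13], np.float64(1.0)], [[-0.55, -0.02, -0.13], np.float64(1.0)], [[-0.55, 0.02, -0.13], np.float64(1.0)], [[-0.54, 0.07, -0.13], np.float64(1.0)], [[-0.53, 0.12, -0.13], np.float64(1.0)], [[-0.52, 0.17, -0.13], np.float64(1.0)], [[-0.51, 0.21, -0.13], np.float64(1.0)], [[-0.49, 0.25, -0.13], np.float64(1.0)]]
```

```bash
sed -i 's/round(-np.rad2deg(dy)\/5,2)/round(float(-np.rad2deg(dy)\/5),2)/' h.py
python3 -m inch '[[[-0.52,-0.16,-0.2],1,-1],[[-0.53,-0.12,-0.2],1,-1],[[-0.54,-0.07,-0.2],1,-1],[[-0.55,-0.02,-0.2],1,-1],[[-0.55,0.02,-0.1],1,-1],[[-0.54,0.07,-0.1],1,-1],[[-0.53,0.12,-0.1],1,-1],[[-0.52,0.17,-0.1],1,-1],[[-0.51,0.21,-0.1],1,-1],[[-0.49,0.25,0],1,-1]]'
cat > m.py <<'E'
from h import *
import sys
P=[eyes.read_camera('wrist'),eyes.read_camera('top'),eyes.read_camera('side')]
for p,n in zip(P,('wrist','top','side')): save(p,sys.argv[1]+n+'.png')
for o in sys.argv[2:]:
    for p,n in zip(P,('wrist','top','side')):
        print(o,n,[(np.round(c['centre'],1).tolist(),round(c['score'],2)) for c in eyes.spot_point(o,p)[:3]])
    b=[(p,eyes.spot_point(o,p)[:1]) for p in P]; r=[ray(p,c[0]['centre']) for p,c in b if c]
    if len(r)>1: print('  tri',[np.round(v,1) for v in tri(r)])
E
python3 m.py a probe_mid probe_tip probe scriber awl rack guide
python3 -c "
from h import *
s=env.state();print(s['eef_pos'],s['tcp_rot'])"
```

```text
t: 3.6
eef_pos: [510.3, 339.4, 293.2]
tcp_rot: [3.141, -0.0, 1.82]
ft_force: [0.5, 0.2, -0.1]
opening: 0.996
grip_force: 0.0
probe_mid wrist [([123.1, 336.2], 0.84), ([232.5, 369.4], 0.75)]
probe_mid top [([207.7, 171.4], 0.55), ([237.7, 129.1], 0.42)]
probe_mid side [([298.8, 199.2], 0.71), ([344.2, 195.9], 0.52), ([317.3, 217.2], 0.48)]
  tri [array([598.7, 358.7,  82.1]), np.float64(80.8)]
probe_tip wrist [([224.6, 362.3], 0.69), ([120.5, 330.6], 0.64)]
probe_tip top [([212.2, 174.7], 0.65), ([240.0, 136.3], 0.51), ([175.9, 212.9], 0.31)]
probe_tip side [([276.2, 196.5], 0.75), ([360.3, 193.9], 0.67), ([195.1, 315.8], 0.36)]
  tri [array([626.1, 307.3, 102.6]), np.float64(25.3)]
probe wrist [([184.9, 308.6], 0.98), ([124.3, 331.3], 0.73), ([222.6, 359.4], 0.6)]
probe top [([242.0, 134.2], 0.61), ([212.1, 176.4], 0.39)]
probe side [([361.0, 194.1], 0.8), ([380.5, 159.7], 0.15)]
  tri [array([551.7, 398.2,  11.1]), np.float64(54.7)]
scriber wrist []
scriber top [([248.7, 214.6], 0.62)]
scriber side []
awl wrist []
awl top [([244.4, 188.8], 0.55)]
awl side [([227.6, 311.6], 0.19)]
  tri [array([482.3, 188.7, 258.4]), np.float64(65.9)]
rack wrist [([228.5, 285.9], 0.93)]
rack top [([242.7, 189.2], 0.9)]
rack side [([319.5, 245.3], 0.74)]
  tri [array([540.9, 269. ,  -4.8]), np.float64(6.4)]
guide wrist []
guide top [([212.2, 327.0], 0.65)]
guide side [([200.9, 294.2], 0.68)]
  tri [array([ 629.3, -109.8,  101.9]), np.float64(0.1)]
[509.4781799  340.13250018 292.64575325] [ 3.14148085e+00 -2.85518068e-05  1.82314863e+00]
```

View pics/awrist.png

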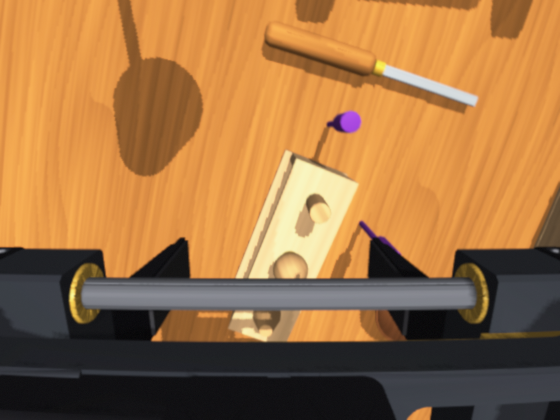

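Wrist view: three rack tools. The far +y one at (319,209) has a small plain handle, the ball is at (291,267), and the third at (263,320) is partly hidden. The purple look-alikes are at (347,122) and (380,240).

```bash
python3 - <<'E'
import cv2,numpy as np
a=cv2.imread('pics/awrist.png')[140:350,220:380];b=cv2.imread('pics/aside.png')[170:410,140:360];
a=cv2.resize(a,None,fx=2.5,fy=2.5,interpolation=3);b=cv2.resize(b,None,fx=1.8,fy=2.1875,interpolation=3)
cv2.imwrite('pics/crop.png',np.hstack([a,b]))
E
```

```text
(no output)
```

View pics/crop.png

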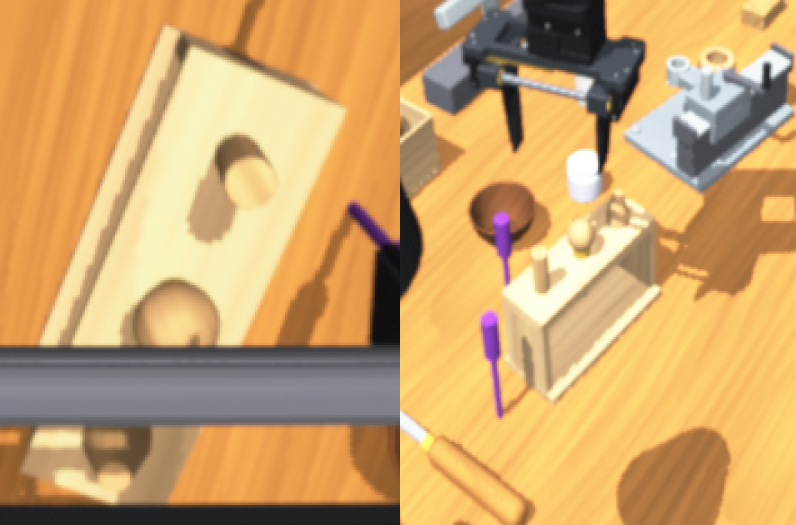

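The plain straight handle is at wrist (320,212), side (284,218) and top (241,150), at the rack's +y end. The ball (awl) is in the middle and the cone (scriber) at the −y end, and the purple ones stand outside the rack. The +y tool fits the description, so that is the probe.

```bash
cat > j.py <<'E'
from h import *
P=[eyes.read_camera('top'),eyes.read_camera('side')]
for o in ['guide','push_post','lever_pin','lever_pivot','blank_rim']:
    C=[eyes.spot_point(o,p) for p in P]
    C=[[c for c in k if np.linalg.norm(atz(p,c['centre'],110)[:2]-[580,-140])<170][:1] for k,p in zip(C,P)]
    r=[ray(p,k[0]['centre']) for k,p in zip(C,P) if k]
    print(o,[(np.round(k[0]['centre'],1),round(k[0]['score'],2)) if k else 0 for k in C], [np.round(v,1) for v in tri(r)] if len(r)>1 else '')
print('probe top',[np.round(v,1) for v in tri([ray(P[0],(241,150)),ray(P[1],(284,218))])])
E
python3 j.py; python3 - <<'E'
from h import *
p=eyes.read_camera('wrist'); print(atz(p,(212,320),162))
plan((575,25,230),80,10)
E
```

```text
guide [(array([213.2, 326.7]), 0.72), (array([197.7, 294.6]), 0.89)] [array([ 626.1, -107.1,  115.5]), np.float64(0.4)]
push_post [(array([242.5, 313.8]), 0.61), (array([203.8, 309.4]), 0.78)] [array([552.8, -69.7, 141.2]), np.float64(3.7)]
lever_pin [(array([275.3, 327.9]), 0.78), (array([199.1, 342.2]), 0.68)] [array([ 472.5, -102.4,  166.9]), np.float64(3.0)]
lever_pivot [0, (array([199.7, 320.2]), 0.66)] 
blank_rim [(array([220.5, 362.3]), 0.55), (array([192.9, 317.8]), 0.77)] [array([ 607.5, -207.5,   85.2]), np.float64(2.1)]
probe top [array([550.3, 335.2, 157.7]), np.float64(1.2)]
[547.08521768 342.58534057 162.        ]
now [509.5 340.1 292.7] 104.5
[[[-0.54, -0.03, 0.1], 0.49], [[-0.54, -0.0, 0.1], 0.49], [[-0.54, 0.02, 0.1], 0.49], [[-0.53, 0.04, 0.1], 0.49], [[-0.53, 0.07, 0.1], 0.49], [[-0.53, 0.09, 0.1], 0.49], [[-0.52, 0.11, 0.1], 0.49], [[-0.52, 0.13, 0.1], 0.49], [[-0.51, 0.16, 0.1], 0.49], [[-0.51, 0.18, 0.1], 0.49]]
```

```bash
python3 -m inch '[[[-0.86,-0.1,0],0.7,1],[[-0.86,-0.05,0],0.7,1],[[-0.86,0.01,0],0.7,1],[[-0.86,0.07,0],0.7,1],[[-0.85,0.13,0],0.7,1],[[-0.84,0.19,0],0.7,1],[[-0.83,0.24,0],0.7,1],[[0,0,0.5],0,1],[[0,0,0.5],0,1],[[0,0,0.5],0,1]]'; python3 j.py; python3 - <<'E'
from h import *
save(eyes.read_camera('side'),'s2.png')
plan((557,-25,120),80,10)
E
```

```text
t: 7.75
eef_pos: [564.0, -18.1, 201.8]
tcp_rot: [3.141, -0.0, 1.395]
ft_force: [1.1, 0.9, 0.5]
opening: 0.027
grip_force: 0.0
guide [(array([209.8, 326.8]), 0.38), (array([197.3, 296.3]), 0.93)] [array([ 629.7, -110.6,  114. ]), np.float64(5.7)]
push_post [0, (array([204.7, 305.6]), 0.91)] 
lever_pin [0, (array([196.1, 342.5]), 0.57)] 
lever_pivot [0, (array([200.9, 319.5]), 0.57)] 
blank_rim [(array([219.5, 360.2]), 0.71), (array([196.8, 315.6]), 0.75)] [array([ 611.8, -204.2,   71.5]), np.float64(1.3)]
probe top [array([550.3, 335.2, 157.7]), np.float64(1.2)]
now [564.1 -17.8 203. ] 80.0
[[[-0.01, -0.01, 0.14], -0.0], [[-0.01, -0.01, 0.14], -0.0], [[-0.01, -0.01, 0.14], -0.0], [[-0.01, -0.01, 0.14], -0.0], [[-0.01, -0.01, 0.14], -0.0], [[-0.01, -0.01, 0.14], -0.0], [[-0.01, -0.01, 0.14], -0.0], [[-0.01, -0.01, 0.14], -0.0], [[-0.01, -0.01, 0.14], -0.0], [[-0.01, -0.01, 0.14], -0.0]]
```

```bash
python3 -m inch '[[[0,-0.1,0.35],0,1],[[0,0,0.35],0,1],[[0,0,0.35],0,1],[[0,0,0.35],0,1],[[-0.2,0,0],0,1],[[-0.2,0,0],0,1],[[-0.25,0,0],0,1],[[-0.25,0,0],0,1],[[-0.25,0,0],0,1],[[-0.25,0,0],0,1]]'
```

```text
t: 9.65
eef_pos: [542.9, -100.3, 119.4]
tcp_rot: [3.142, -0.001, 1.395]
ft_force: [-1.3, 5.6, 2.5]
opening: 0.007
grip_force: 2.3
```

```bash
python3 -m inch '[[[-0.2,0,0],0,1],[[-0.2,0,0],0,1],[[-0.1,0,0],0,1],[[-0.1,0,0],0,1],[[-0.05,0,0],0,1],[[-0.05,0,0],0,1],[[0,0,0],0,1],[[0,0,0],0,1],[[0,0,0],0,1],[[0,0,0],0,1]]'; python3 j.py
```

```text
t: 10.9
eef_pos: [536.2, -139.6, 118.8]
tcp_rot: [-3.141, -0.002, 1.396]
ft_force: [0.9, 13.4, 4.8]
opening: 0.006
grip_force: 6.4
guide [(array([219.4, 362.9]), 0.51), (array([186.2, 314.1]), 0.55)] [array([ 612.9, -201.6,  110.1]), np.float64(2.5)]
push_post [(array([221.1, 361.1]), 0.55), (array([187.4, 333.8]), 0.92)] [array([ 583.1, -209.6,  112.2]), np.float64(25.9)]
lever_pin [0, (array([185.5, 362. ]), 0.63)] 
lever_pivot [0, (array([189.2, 341.3]), 0.68)] 
blank_rim [(array([220. , 362.9]), 0.87), (array([195.6, 317.1]), 0.74)] [array([ 610.5, -211.3,   72.5]), np.float64(1.2)]
probe top [array([550.3, 335.2, 157.7]), np.float64(1.2)]
```

```bash
python3 -m inch '[[[-0.05,0,0],0,1],[[-0.05,0,0],0,1],[[0,0,0],0,1],[[0,0,0],0,1],[[0.25,0,0],0,1],[[0.25,0,0],0,1],[[0,0,-0.8],0,1],[[0,0,-0.8],0,1],[[0,0,0],0,1],[[0,0,0],0,1]]'; python3 j.py; python3 - <<'E'
from h import *
save(eyes.read_camera('side'),'s3.png');save(eyes.read_camera('top'),'t3.png')
a=cv2.imread('pics/s3.png')[130:290,230:430];b=cv2.imread('pics/t3.png')[170:330,270:470]
cv2.imwrite('pics/c3.png',cv2.resize(np.hstack([a,b]),(800,320),interpolation=3))
E
```

```text
t: 12.75
eef_pos: [540.0, -117.3, 214.1]
tcp_rot: [-3.141, 0.0, 1.395]
ft_force: [-0.3, -0.5, 0.4]
opening: 0.006
grip_force: 0.0
guide [(array([219. , 360.2]), 0.37), (array([186.3, 317.2]), 0.9)] [array([ 607.7, -197.2,  113.7]), np.float64(4.3)]
push_post [0, (array([187.2, 332.3]), 0.97)] 
lever_pin [(array([279.4, 369.9]), 0.37), 0] 
lever_pivot [0, (array([188.8, 340.9]), 0.55)] 
blank_rim [(array([219. , 360.1]), 0.71), (array([197.2, 316.8]), 0.84)] [array([ 611.1, -205.6,   69.6]), np.float64(3.8)]
probe top [array([550.3, 335.2, 157.7]), np.float64(1.2)]
```

View pics/c3.png

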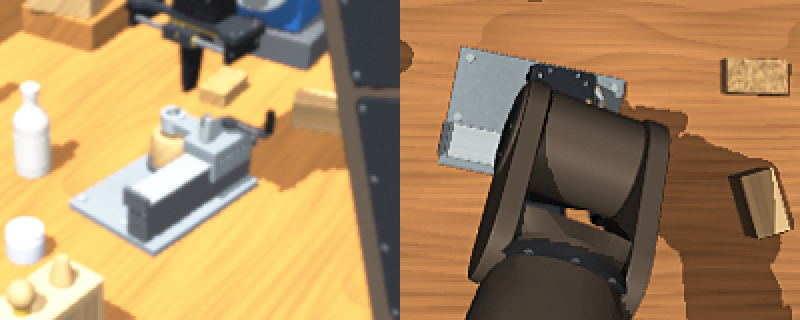

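The side view (left) shows the guide ring standing over the blank and the lever pin at crop (268,122), pointing to jig −x. The top view is hidden by the arm. The force rose at the stop, so the carriage is home.

```bash
python3 - <<'E'
from h import *
p=eyes.read_camera('side')
for o,z in dict(lever_pin=162,lever_pivot=124,push_post=153,guide=111).items():
    for c in eyes.spot_point(o,p)[:2]: print(o,np.round(c['centre'],1),round(c['score'],2),np.round(atz(p,c['centre'],z),1))
print(np.round(atz(p,(185.5,362),162),1))
plan((464,-150,214),80,10)
E
```

```text
lever_pin [185.4 363.6] 0.68 [ 460.  -203.6  162. ]
lever_pivot [182.5 363.7] 0.68 [ 490.6 -278.4  124. ]
lever_pivot [188.6 340.2] 0.43 [ 533.5 -209.5  124. ]
push_post [189.5 330.1] 0.94 [ 535.  -146.6  153. ]
guide [184.5 314.6] 0.61 [ 617.8 -208.4  111. ]
guide [213.7 250.7] 0.56 [689.   22.6 111. ]
[ 463.5 -200.7  162. ]
now [ 540.3 -117.2  214.7] 80.0
[[[-0.08, -0.12, 0.0], -0.0], [[-0.08, -0.12, 0.0], -0.0], [[-0.08, -0.12, 0.0], -0.0], [[-0.08, -0.12, 0.0], -0.0], [[-0.08, -0.12, 0.0], -0.0], [[-0.08, -0.12, 0.0], -0.0], [[-0.08, -0.12, 0.0], -0.0], [[-0.08, -0.12, 0.0], -0.0], [[-0.08, -0.12, 0.0], -0.0], [[-0.08, -0.12, 0.0], -0.0]]
```

```bash
python3 -m inch '[[[-0.23,-0.27,0],0,1],[[-0.23,-0.27,0],0,1],[[-0.23,-0.27,0],0,1],[[-0.23,-0.27,0],0,1],[[0,0,0.45],0,1],[[0,0,0.45],0,1],[[0,0,0.45],0,1],[[-0.15,0,0],0,1],[[-0.15,0,0],0,1],[[0,0,0],0,1]]'
```

```text
t: 14.95
eef_pos: [463.9, -179.1, 134.7]
tcp_rot: [3.14, 0.001, 1.394]
ft_force: [-0.0, -0.5, -0.2]
opening: 0.005
grip_force: 0.0
```

```bash
python3 -m inch '[[[-0.095,-0.022,0],-1,1],[[-0.095,-0.022,0],-1,1],[[-0.095,-0.022,0],-1,1],[[-0.095,-0.022,0],-1,1],[[-0.095,-0.022,0],-1,1],[[-0.095,-0.022,0],-1,1],[[-0.095,-0.022,0],-1,1],[[-0.095,-0.022,0],-1,1],[[-0.095,-0.022,0],-1,1],[[-0.095,-0.022,0],-1,1]]'; python3 -c "
from h import *
p=eyes.read_camera('side');save(p,'s4.png')
for z in [eyes.spot_point('lever_pin',p)[:2]]: print([(c['centre'],c['score'],np.round(atz(p,c['centre'],162),1)) for c in z])"
```

```text
t: 16.2
eef_pos: [463.1, -234.8, 134.4]
tcp_rot: [3.141, 0.0, 2.271]
ft_force: [-1.1, 1.8, -0.3]
opening: 0.006
grip_force: 0.7
[([174.5, 365.7], 0.57, array([ 480.8, -262.8,  162. ])), ([315.0, 218.2], 0.18, array([490.7, 411.2, 162. ]))]
```

```bash
python3 -m inch '[[[-0.095,-0.022,0],-1,1],[[-0.095,-0.022,0],-1,1],[[-0.095,-0.022,0],-1,1],[[-0.095,-0.022,0],-1,1],[[-0.095,-0.022,0],-1,1],[[-0.095,-0.022,0],-1,1],[[-0.095,-0.022,0],-1,1],[[-0.095,-0.022,0],-1,1],[[-0.05,0,0],0,1],[[0,0,0],0,1]]'; python3 -c "
from h import *
p=eyes.read_camera('side');save(p,'s5.png')
for z in [eyes.spot_point('lever_pin',p)[:2]]: print([(c['centre'],c['score'],np.round(atz(p,c['centre'],162),1)) for c in z])"
```

```text
t: 17.55
eef_pos: [494.7, -266.0, 133.7]
tcp_rot: [3.139, -0.008, 2.964]
ft_force: [-19.5, 7.9, 10.9]
opening: 0.006
grip_force: 10.6
[([191.4, 386.1], 0.5, array([ 394.3, -208.1,  162. ])), ([171.6, 356.7], 0.4, array([ 510.2, -264.1,  162. ]))]
```

```bash
python3 -m inch '[[[0.4,0,0],0,1],[[0.3,0,-0.1],0,1],[[0,0,-0.8],0,1],[[0,0,-0.8],1,1],[[0,0,-0.6],1,1],[[0,0,0],1,1],[[0,0,0],1,1],[[0,0,0],1,0],[[0,0,0],1,0],[[0,0,0],1,0]]'; python3 - <<'E'
from h import *
p=eyes.read_camera('side');save(p,'s6.png');q=eyes.read_camera('top')
for p in(p,q):
  for o,z in dict(lever_pin=162,lever_pivot=124,push_post=153,guide=111).items():
    for c in eyes.spot_point(o,p)[:2]: print(o,np.round(c['centre'],1),round(c['score'],2),np.round(atz(p,c['centre'],z),1))
for rc in((239,118),(207,164)): print('purple',atz(q,rc,140))
plan((545,270,300),83,11)
E
```

```text
t: 18.9
eef_pos: [456.6, -260.6, 272.4]
tcp_rot: [3.141, 0.001, 2.351]
ft_force: [-0.5, 0.8, 0.0]
opening: 0.263
grip_force: 0.0
lever_pin [170.1 359. ] 0.44 [ 508.4 -275.9  162. ]
lever_pin [188.5 329.5] 0.44 [ 532.5 -137.1  162. ]
lever_pivot [190.6 341. ] 0.46 [ 526.5 -200.9  124. ]
push_post [188.5 335.2] 0.97 [ 525.5 -159.1  153. ]
lever_pin [257.8 397.4] 0.41 [ 512.5 -278.   162. ]
lever_pivot [254.1 368.6] 0.56 [ 520.9 -214.   124. ]
lever_pivot [241.7 161.9] 0.3 [548.2 313.8 124. ]
push_post [250.5 352.7] 0.73 [ 530.2 -167.6  153. ]
guide [219.2 364.6] 0.66 [ 611.2 -207.2  111. ]
guide [257.2 398.4] 0.45 [ 512.7 -295.6  111. ]
purple [553.31504288 421.84729402 140.        ]
purple [635.49288311 307.06881643 140.        ]
now [ 456.9 -260.6  271.6] 135.0
[[[0.47, 0.66, -0.04], 0.95], [[0.53, 0.62, -0.04], 0.95], [[0.58, 0.58, -0.04], 0.95], [[0.62, 0.53, -0.04], 0.95], [[0.66, 0.47, -0.04], 0.95], [[0.7, 0.42, -0.04], 0.95], [[0.73, 0.36, -0.04], 0.95], [[0.76, 0.3, -0.04], 0.95], [[0.78, 0.23, -0.04], 0.95], [[0.8, 0.17, -0.04], 0.95], [[0.81, 0.1, -0.04], 0.95]]
```

```bash
python3 -m inch '[[[0.47,0.66,-0.05],0.95,0],[[0.53,0.62,-0.05],0.95,0],[[0.58,0.58,-0.05],0.95,0],[[0.62,0.53,-0.05],0.95,0],[[0.66,0.47,-0.05],0.95,0],[[0.7,0.42,-0.05],0.95,0],[[0.73,0.36,-0.05],0.95,0],[[0.76,0.3,-0.05],0.95,0],[[0.78,0.23,-0.05],0.95,0],[[0.8,0.17,-0.05],0.95,0]]'; python3 - <<'E'
from h import *
p=eyes.read_camera('wrist');save(p,'w7.png')
print(proj(p,[[549,336,162],[549,336,112]]))
for c in eyes.cut_out('probe',p)[:3]: print(c['centre'],c['score'],c['mask'].sum())
for o in ('probe','probe_mid','probe_tip'): print(o,[(np.round(c['centre'],1),round(c['score'],2)) for c in eyes.spot_point(o,p)[:3]])
print(env.state()['eef_pos'])
for n,l in(('top',(241,150)),('side',(284,218))):
    q=eyes.read_camera(n); save(q,n+'7.png'); C=eyes.cut_out('probe',q)
    for c in C[:4]:
        ys,xs=np.nonzero(c['mask']); print(n,np.round(c['centre']),round(c['score'],2),ys.min(),ys.max(),xs.min(),xs.max())
E
```

```text
t: 20.65
eef_pos: [538.8, 223.2, 301.8]
tcp_rot: [3.141, -0.0, 1.524]
ft_force: [0.6, -1.0, -0.2]
opening: 0.5
grip_force: 0.0
[[ 73.01837067 284.73495688]
 [ 81.01062851 283.79884141]]
[105.3, 373.1] 0.91 626
[68.5, 282.7] 0.58 563
[13.2, 286.7] 0.52 136
probe [(array([ 83.8, 282.6]), 0.75), (array([108.8, 348.1]), 0.56), (array([ 21.6, 288. ]), 0.49)]
probe_mid [(array([  6.4, 285.4]), 0.72)]
probe_tip [(array([112.4, 348. ]), 0.92), (array([ 15.5, 283.2]), 0.5)]
[538.50013921 221.17122228 301.35810771]
side [277. 199.] 0.78 267 299 192 201
side [330. 191.] 0.74 313 359 185 197
side [294. 218.] 0.66 282 304 213 222
side [279. 239.] 0.32 268 288 232 247
```

View pics/w7.png

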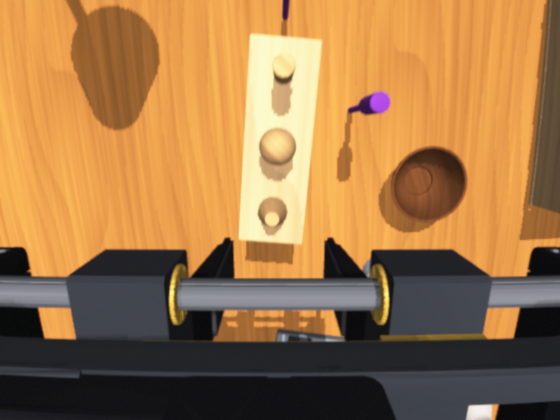

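Wrist view: the straight handle's top is at about (64,284), the ball at (277,146) x,y, and the cone at (271,213) x,y. The purple ones at (376,102) and (286,8) are outside the rack.

```bash
python3 - <<'E'
from h import *
w=eyes.read_camera('wrist');s=eyes.read_camera('side');t=eyes.read_camera('top')
m=[c['mask'] for c in eyes.cut_out('probe',w) if np.hypot(*(np.array(c['centre'])-(68,283)))<12][0]
ys,xs=np.nonzero(m); print(ys.min(),ys.max(),xs.min(),xs.max())
r0=ys.min()+(xs.max()-xs.min()+1)/2; wc=(r0,xs[ys<r0+3].mean()); print(wc,atz(w,wc,162))
ms=[c['mask'] for c in eyes.cut_out('probe',s) if abs(c['centre'][1]-218)<8][0]
ys,xs=np.nonzero(ms); rs=[(ys.min()+3,xs[ys<ys.min()+8].mean())]; print(rs,ys.max())
print('w+s',tri([ray(w,wc),ray(s,rs[0])])); print('t+s',tri([ray(t,(241,150)),ray(s,rs[0])]),'w+t',tri([ray(w,wc),ray(t,(241,150))]))
a=cv2.resize(t['pixels'][215:275,130:230,::-1],None,fx=4,fy=4,interpolation=3)
b=cv2.resize(w['pixels'][30:130,220:340,::-1],None,fx=3.3,fy=2.4,interpolation=3)
cv2.imwrite('pics/c7.png',np.hstack([a,b]))
E
```

```text
52 81 272 294
(np.float64(63.5), np.float64(283.25)) [547.8905714  341.12874186 162.        ]
[(np.int64(284), np.float64(217.5211267605634))] 304
w+s (array([547.94837493, 340.94248776, 163.43297948]), np.float64(0.11071529544759277))
t+s (array([550.6979587 , 335.52471847, 157.68812312]), np.float64(1.7239506401123796)) w+t (array([549.58008899, 352.81612074,  95.88046077]), np.float64(0.225062973600945))
```

View pics/c7.png

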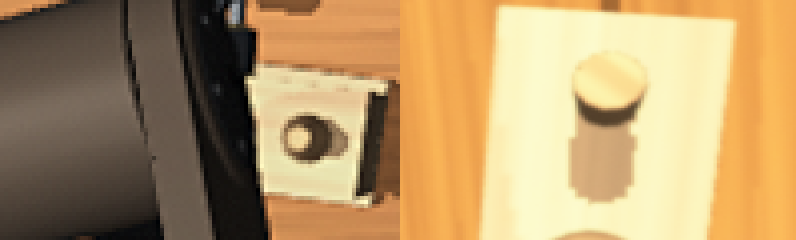

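The crop confirms a flat-topped straight cylinder at wrist (63,284). Wrist and side views triangulate it to (548,341,163). Next I grasp it.

```bash
python3 -m inch '[[[0.5,0.02,0],0.2,0],[[0.5,0.02,0],0.2,0],[[0.5,0.02,0],0.2,0],[[0.48,0.02,0.2],0.2,0],[[0,0,0.5],0,0],[[0,0,0.5],0,0],[[0,0,0.5],0,0],[[0,0,0.5],0,0],[[0,0,0.3],0,0],[[0,0,0],0,0]]'
```

```text
t: 22.6
eef_pos: [551.6, 339.4, 150.8]
tcp_rot: [-3.14, 0.001, 1.457]
ft_force: [-0.2, -0.1, 0.3]
opening: 0.505
grip_force: 0.0
```

```bash
python3 -m inch '[[[0.02,-0.06,0.2],0,0],[[0,0,0.2],0,0],[[0,0,0.05],0,0],[[0,0,0],0,1],[[0,0,0],0,1],[[0,0,0],0,1],[[0,0,0],0,1],[[0,0,0],0,1],[[0,0,0],0,1],[[0,0,0],0,1]]'
```

```text
t: 23.85
eef_pos: [548.5, 341.3, 124.9]
tcp_rot: [3.141, -0.0, 1.457]
ft_force: [-1.3, 0.1, 4.7]
opening: 0.204
grip_force: 30.0
```

```bash
python3 -m inch '[[[0,0,-0.1],0,1],[[0,0,-0.2],0,1],[[0,0,-0.3],0,1],[[0,0,-0.4],0,1],[[0,0,-0.5],0,1],[[0,0,-0.5],0,1],[[0,0,-0.5],0,1],[[0,0,-0.5],0,1],[[0,0,-0.4],0,1],[[0,0,-0.1],0,1]]'; python3 -c "
from h import *
plan((575,-100,325),80,14)"
```

```text
t: 25.1
eef_pos: [548.5, 341.3, 337.2]
tcp_rot: [3.139, -0.002, 1.457]
ft_force: [0.8, 0.8, -1.5]
opening: 0.205
grip_force: 30.0
now [548.5 341.3 337.2] 83.5
[[[-0.52, 0.09, 0.01], 0.05], [[-0.52, 0.09, 0.01], 0.05], [[-0.52, 0.1, 0.01], 0.05], [[-0.52, 0.1, 0.01], 0.05], [[-0.52, 0.1, 0.01], 0.05], [[-0.52, 0.1, 0.01], 0.05], [[-0.52, 0.1, 0.01], 0.05], [[-0.52, 0.11, 0.01], 0.05], [[-0.51, 0.11, 0.01], 0.05], [[-0.51, 0.11, 0.01], 0.05], [[-0.51, 0.11, 0.01], 0.05], [[-0.51, 0.12, 0.01], 0.05], [[-0.51, 0.12, 0.01], 0.05], [[-0.51, 0.12, 0.01], 0.05]]
```

```bash
python3 -m inch '[[[-0.6,0.14,0],0,1],[[-0.9,0.2,0],0,1],[[-0.95,0.22,0],0,1],[[-0.95,0.22,0],0,1],[[-0.95,0.22,0],0,1],[[-0.95,0.22,0],0,1],[[-0.95,0.22,0],0,1],[[-0.95,0.22,0],0,1],[[-0.7,0.17,0],0,1],[[-0.6,0.14,0],0,1]]'; python3 - <<'E'
from h import *
s=env.state();print(s['eef_pos'],s['tcp_rot'])
w=eyes.read_camera('wrist');d=eyes.read_camera('side');t=eyes.read_camera('top')
save(w,'w8.png');save(d,'s8.png')
for n,p in(('w',w),('s',d),('t',t)):
  for o in('guide','blank_rim','probe_tip','probe_mid'):
    for c in eyes.spot_point(o,p)[:2]: print(n,o,np.round(c['centre'],1),round(c['score'],2),np.round(atz(p,c['centre'],dict(guide=111,blank_rim=75).get(o,230)),1))
cv2.imwrite('pics/c8.png',cv2.resize(np.hstack([w['pixels'][:,100:460,::-1],d['pixels'][:,180:440,::-1]]),(800,542)))
E
```

```text
t: 26.35
eef_pos: [607.4, -180.7, 334.1]
tcp_rot: [-3.141, -0.0, 1.456]
ft_force: [0.1, 0.1, -0.2]
opening: 0.199
grip_force: 30.0
[ 607.39241016 -180.70485203  334.05451827] [-3.14064511e+00 -3.76934381e-04  1.45567720e+00]
w guide [206.  283.7] 0.82 [ 610.3 -203.4  111. ]
w blank_rim [200.9 284.2] 0.6 [ 611.3 -204.9   75. ]
w probe_tip [211.  279.1] 0.73 [ 607.3 -180.5  230. ]
w probe_mid [227.6 279.8] 0.92 [ 606.2 -194.8  230. ]
w probe_mid [212.  279.6] 0.74 [ 607.6 -181.4  230. ]
s guide [185.9 316.1] 0.77 [ 610.1 -203.7  111. ]
s blank_rim [194.6 315.5] 0.58 [ 614.5 -210.8   75. ]
s blank_rim [319.8 246.1] 0.42 [488.1 324.8  75. ]
s probe_tip [360.5 194.1] 0.84 [414.1 565.  230. ]
s probe_tip [153.1 313.9] 0.74 [ 611. -183.  230.]
s probe_mid [346.8 194. ] 0.87 [433.4 542.6 230. ]
s probe_mid [298.4 197.6] 0.62 [504.8 448.7 230. ]
t guide [220.5 361.7] 0.95 [ 607.8 -199.5  111. ]
t guide [230.3 335.8] 0.48 [ 581.8 -131.5  111. ]
t blank_rim [218.5 361. ] 0.83 [ 615.4 -205.1   75. ]
t probe_tip [239.8 137.7] 0.41 [551.  341.8 230. ]
t probe_tip [215.  173.9] 0.39 [609.1 259.5 230. ]
t probe_mid [206.9 171.1] 0.58 [627.8 266.6 230. ]
t probe_mid [242.6 126.8] 0.4 [544.2 367.2 230. ]
```

View pics/c8.png

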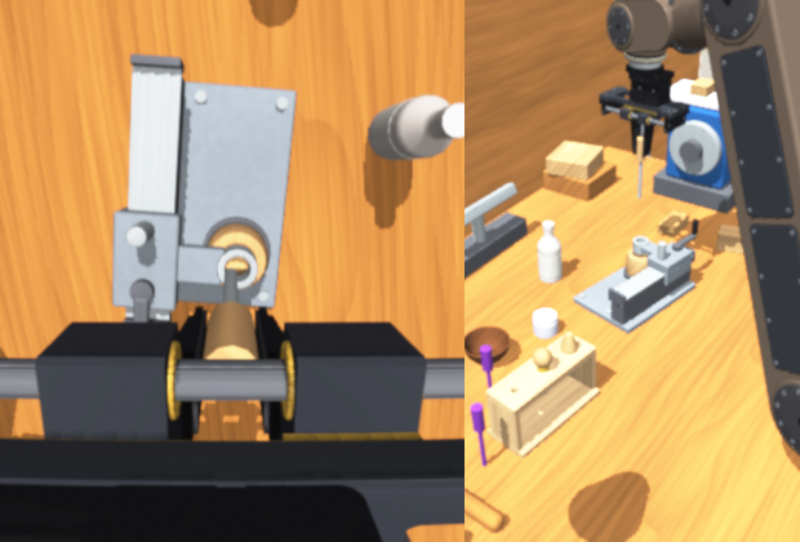

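Left, the wrist view shows the probe held upright in the jaws, with the guide ring over the bore at crop (237,267) and the lever along the rail. Right, the side view shows the rod hanging vertical above the jig.

```bash
python3 -m inch '[[[-0.19,0.045,0],0,1],[[-0.19,0.045,0],0,1],[[0,0,0.3],0,1],[[0,0,0.3],0,1],[[0,0,0.3],0,1],[[0,0,0.3],0,1],[[0,0,0.3],0,1],[[0,0,0.1],0,1],[[0,0,0],0,1],[[0,0,0],0,1]]'; cat > g.py <<'E'
from h import *
import sys
s=env.state();print(s['eef_pos'],s['tcp_rot'],s['ft_force'])
for k in range(2):
  for n in('wrist','side'):
    p=eyes.read_camera(n)
    if k==0: save(p,n+sys.argv[1]+'.png')
    tz=s['eef_pos'][2]-102.9
    for o,z in(('guide',111),('blank_rim',75),('probe_tip',tz),('probe_mid',tz+47)):
      for c in eyes.spot_point(o,p)[:4]:
        X=atz(p,c['centre'],z)
        if np.linalg.norm(X[:2]-[611,-204])<25: print(n,o,np.round(c['centre'],1),round(c['score'],2),np.round(X,1))
a=cv2.imread('pics/wrist%s.png'%sys.argv[1])[110:290,190:370];b=cv2.imread('pics/side%s.png'%sys.argv[1])[120:220,265:365]
cv2.imwrite('pics/c%s.png'%sys.argv[1],np.hstack([cv2.resize(a,(400,400),interpolation=3),cv2.resize(b,(400,400),interpolation=3)]))
E
python3 g.py 9
```

```text
t: 28.35
eef_pos: [610.8, -202.5, 239.4]
tcp_rot: [3.14, 0.0, 1.456]
ft_force: [0.0, -0.1, -0.5]
opening: 0.207
grip_force: 30.0
[ 610.76170649 -202.48301835  239.37724547] [3.14046903e+00 2.78223057e-04 1.45649836e+00] [ 0.03515633 -0.10575041 -0.53762998]
wrist guide [209.  278.6] 0.86 [ 610.1 -206.3  111. ]
wrist blank_rim [201.9 278.8] 0.67 [ 610.2 -207.4   75. ]
wrist probe_tip [210.2 280.2] 0.92 [ 611.9 -201.6  136.5]
wrist probe_tip [210.6 280.9] 0.55 [ 612.4 -202.   136.5]
wrist probe_mid [230.4 281. ] 0.68 [ 611.8 -204.7  183.5]
side guide [185.3 315.8] 0.85 [ 612.5 -206.3  111. ]
side blank_rim [196.6 315.9] 0.83 [ 607.9 -201.6   75. ]
side probe_tip [176.8 313.2] 0.65 [ 623.2 -207.4  136.5]
side probe_mid [163.7 315. ] 0.61 [ 617.9 -205.2  183.5]
wrist guide [227.8 279.5] 0.69 [ 608.5 -223.3  111. ]
wrist guide [208.6 279.9] 0.68 [ 610.9 -205.5  111. ]
wrist blank_rim [200.4 280.4] 0.89 [ 611.6 -205.6   75. ]
wrist probe_tip [211.9 282. ] 0.65 [ 612.9 -202.6  136.5]
wrist probe_mid [227.7 278.2] 0.61 [ 609.8 -202.   183.5]
side guide [185.7 315.9] 0.94 [ 611.1 -204.4  111. ]
side blank_rim [194.3 319.1] 0.64 [ 606.1 -218.2   75. ]
side probe_tip [179.5 314.5] 0.7 [ 612.2 -195.7  136.5]
side probe_mid [163.1 313.9] 0.56 [ 622.4 -206.7  183.5]
```

View pics/c9.png

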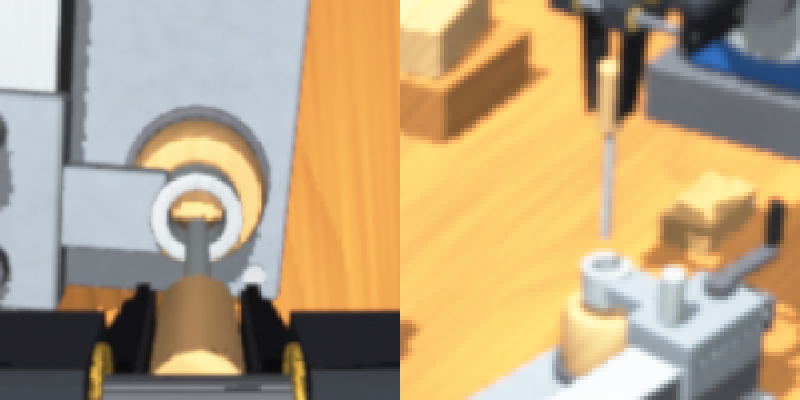

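The wrist crop puts the ring centre at about (214,196), which is (610.2,−204). The tip is at (222,196), which is (611,−202), and the rod is upright in both views. I correct by 2 mm and lower it.

```bash
python3 -m inch '[[[-0.03,-0.01,0],0,1],[[0,0,0],0,1],[[0,0,0.15],0,1],[[0,0,0.2],0,1],[[0,0,0.2],0,1],[[0,0,0.2],0,1],[[0,0,0.2],0,1],[[0,0,0.15],0,1],[[0,0,0],0,1],[[0,0,0],0,1]]'; python3 g.py 10
```

```text
t: 30.6
eef_pos: [609.9, -204.0, 173.0]
tcp_rot: [3.141, 0.0, 1.457]
ft_force: [0.5, -0.5, -1.2]
opening: 0.199
grip_force: 30.0
[ 609.88768185 -203.96279261  172.95497575] [3.14099796e+00 9.13356975e-05 1.45663817e+00] [ 0.51984912 -0.46850583 -1.18769027]
wrist guide [228.6 277.2] 0.56 [ 608.2 -206.4  111. ]
wrist blank_rim [211.1 281.8] 0.93 [ 612.3 -202.7   75. ]
wrist probe_tip [213.2 277. ] 0.61 [ 608.1 -205.2   70.1]
wrist probe_tip [212.9 279.4] 0.47 [ 610.1 -205.2   70.1]
wrist probe_mid [227.4 281.8] 0.68 [ 611.7 -204.1  117.1]
wrist probe_mid [211.8 279. ] 0.25 [ 611.  -192.9  117.1]
side guide [186.4 315.6] 0.77 [ 609.9 -200.4  111. ]
side blank_rim [195.2 317.5] 0.65 [ 607.7 -211.1   75. ]
wrist guide [228.3 279.7] 0.71 [ 609.8 -206.2  111. ]
wrist blank_rim [212.6 282.5] 0.77 [ 612.5 -203.9   75. ]
wrist probe_tip [212.3 275.9] 0.7 [ 607.  -204.2   70.1]
wrist probe_mid [227.3 278.7] 0.92 [ 609.3 -203.7  117.1]
wrist probe_mid [213.9 279.8] 0.68 [ 611.2 -194.3  117.1]
side guide [184.3 316.6] 0.7 [ 613.4 -212.6  111. ]
side blank_rim [192.4 317.7] 0.87 [ 615.  -225.5   75. ]
side probe_mid [181.3 315.2] 0.46 [ 620.7 -216.7  117.1]
```

```bash
python3 -m inch '[[[0,0,0.1],0,1],[[0,0,0.1],0,1],[[0,0,0.1],0,1],[[0,0,0.02],0,1],[[0,0,0],0,1],[[0,0,0],0,1],[[0,0,0],0,1],[[0,0,0],0,1],[[0,0,0],0,1],[[0,0,0],0,1]]'; python3 g.py 11 | head -12
```

```text
t: 32.85
eef_pos: [609.7, -203.9, 153.5]
tcp_rot: [3.142, -0.0, 1.457]
ft_force: [-0.1, 0.7, -0.8]
opening: 0.205
grip_force: 30.0
[ 609.69424429 -203.88123023  153.4510921 ] [ 3.14150152e+00 -6.96930585e-05  1.45662330e+00] [-0.11572055  0.68537519 -0.77071829]
wrist guide [233.5 276.2] 0.78 [ 607.7 -203.8  111. ]
wrist blank_rim [219.6 282.2] 0.65 [ 611.9 -204.5   75. ]
wrist probe_tip [212.1 279.4] 0.86 [ 609.9 -204.4   50.6]
side blank_rim [195.2 316.1] 0.83 [ 611.3 -208.8   75. ]
side probe_mid [188.4 314.5] 0.46 [ 617.4 -208.1   97.6]
wrist guide [235.9 278.3] 0.57 [ 608.8 -205.6  111. ]
wrist blank_rim [220.  280.4] 0.59 [ 610.5 -204.7   75. ]
wrist probe_tip [211.8 279.8] 0.95 [ 610.2 -204.2   50.6]
wrist probe_tip [211.  279.6] 0.39 [ 610.2 -203.5   50.6]
wrist probe_mid [227.2 277.6] 0.59 [ 608.6 -203.6   97.6]
side guide [184.7 316.5] 0.87 [ 612.5 -210.4  111. ]
```

View pics/c11.png

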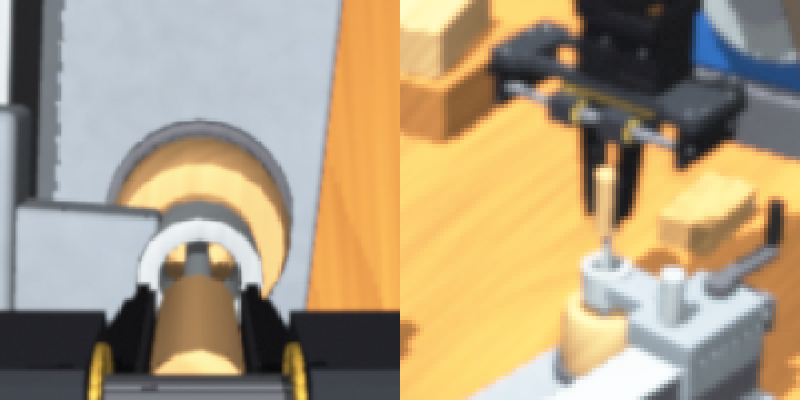

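The rod is inside the bush with clearance all round. In the wrist crop the ring centre is about (200,280) and the rod at x about 198. One sub-millimetre centring trim, then I hand in.

```bash
python3 -m inch '[[[-0.012,0.013,0],0,1],[[0,0,0],0,1],[[0,0,0],0,1],[[0,0,0],0,1],[[0,0,0],0,1],[[0,0,0],0,1],[[0,0,0],0,1],[[0,0,0],0,1],[[0,0,0],0,1],[[0,0,0],0,1]]' && python3 -c "
from cell import env
print(env.job_done())"
```

```text
t: 35.1
eef_pos: [610.4, -204.7, 153.4]
tcp_rot: [3.142, -0.0, 1.457]
ft_force: [-0.4, 0.5, -0.6]
opening: 0.205
grip_force: 30.0
the job is handed in; nothing more can be done
None
```

I handed the job in at 35 s: carriage pushed to its stop, lever at its locked stop, and the probe held upright and still in the guide. By my measurements its tip is about halfway down the bore and within about 1–2 mm of centre, and I saw no sign of contact with the jig; no verdict came back.

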